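# Space the chisel rack's dividers with a spacer block

## Robot

A 7-joint arm with a two-finger parallel gripper is mounted at the origin on the work surface. World frame = base frame: x ahead of the robot, y to its left, z up, the work surface at z = 0. Lengths are in m, angles in rad, forces in N, time in s.
With the tool pointing down it reaches from about 0.4 to 0.925 m from the base axis. Payload 4.1 kg.
Tool frame: the origin (TCP) lies midway between the tips of the shut fingers; the grasp point (between the pads) lies 19 mm behind it; z points along the fingers, y is the direction in which the jaws open and shut (so a half turn about z gives the same grasp; the last joint's range is limited). The gripper opens to 85 mm and grips with 20 to 120 N. Pads are 22 mm wide; open, the fingers measure 114 mm over their backs; the gripper's body (76 mm by 85 mm) begins 54 mm behind the grasp point. The pads swing forward as they close: fully open they stand 13 mm farther back than shut.
Start: joints at [1.049, 0.398, 0.045, 1.537, -0.019, 1.207, -0.051], TCP at [0.267, -0.593, 0.231] pointing down, gripper open.
Joint ranges: [-2.82, 2.82], [-0.49, 2.23], [-1.37, 1.46], [0, 2.46], [-1.36, 4.5], [0.23, 2], [-2.94, 2.94]. Speed limits (rad/s): [2.57, 2.57, 3.14, 3.14, 3.14, 3.14, 3.14].

## Interface

Orientations are given as a rotation vector (axis times angle).
In Python, from station import sense, read_camera, camera_info, hand_in, recognise, masks_of, spot_point gives the robot as it stands. The module is installed in compiled form; this text tells all that it offers.
- The arm moves only by the shell command python3 -m jog 'ROWS' [OPENING]. ROWS is text: rows parted by semicolons, each of 4 numbers parted by spaces: the shift along the tool's x, y, z in m, then the turn about the tool's z in degrees. In form: x y z spin; .... A call has 1 to 20 rows; each row shifts and turns the pose as measured when the row begins, along the tool's axes as they then stand; what a row does not reach is not made up. A row lasts 1/10 s, in which the tool goes at most 50 mm and 8.59 degrees, less where a joint would pass 70% of its speed; a pose out of reach is approached as far as the arm can. A call is refused whole if a number of a shift passes 0.05 or a number of a turn 8.59, either way. A call with a gripper value outside its range is refused whole. OPENING is the finger opening in m, from 0 to 0.0854, set as the call begins (- or left out, the last holds). The fingers move at their own pace and stop on an object; the grip force is fixed at half the most. Time passes only in rows, so rows that do not move let the fingers close. It gives the time, the measured TCP pose, the force and the opening at its end, in the units of the state.
- sense(): the state, without advancing time (a new reading comes with each control period).
- read_camera(name): name is "scene" or "top" or "wrist"; returns the picture (480x640x3 uint8, red, green, blue); there is no depth.
- camera_info(name): a dict with "fov_y" (degrees; the focal length in pixels is half the picture's height over the tangent of half this angle, whatever the lens; pixels are square), "cx", "cy" (the principal point, pixels), "position" and "orientation" of the camera in the world. Camera axes: x right, y up, looking along -z (the intrinsics and any distortion apply to the point x, -y, -z); pixel columns grow to the right and rows downward; lengths in m; the calibration is good to about 2 mm. A picture is of the moment at which its call begins: read the wrist's pose just before it. camera_info takes no time and is no camera call; for the wrist camera it gives the pose at the moment of the call.
- hand_in(): hands the job in, once; it reports no verdict.
Trained networks look in the newest picture that a camera, given by its name, has taken for a name from the list of things; names that differ only in an ending like _2 or _b are one class to them, and where a whole thing is asked for, a point or a joint stands for the part that bears it (a point fixed in the world has none). Each returns a list of dicts, best first, with "p" (0 to 1); they miss things now and then, are a little off and sometimes report something else, mostly with a low value. They report only what shows in the picture. A call takes as long as a camera call. They do not tell look-alikes from the thing itself.
- recognise(camera, target): "uv" ([column, row] in pixels, amid what is visible of it).
- masks_of(camera, target): "pixels" (480x640 bool, what is visible of it) and "uv" ([column, row] in pixels, amid what is visible of it).
- spot_point(camera, target): "uv" ([column, row] in pixels: a listed point, or the origin of a listed thing).
The state is a dict: "time": time; "joints": joint angles; "joint_vel": joint speeds; "effort": joint torques, N m; "eef_pos": TCP position; "ee_rot": TCP orientation; "wrist_force": force on the tool from outside, world axes, zero at the start; "moment": the same for the moment, N m; "gripper_width": opening from 0.0 (shut) to 1.0 (fully open).
Only numpy, scipy, OpenCV 4.12 (cv2) and the standard library are available. Lean on these libraries where they do the work, as an engineer would, in place of code of your own. Each camera call takes 0.05 s, during which the arm holds its last target. There are 200 camera calls.

## Task

Starting at the rack's fixed cheek and working along one gap after another, use the bevelled spacer block to set the three sliding dividers so that every gap is exactly one spacer thickness: in each gap stand the spacer right down on the rack's floor, with the divider snug against it, before stepping on to the next. Then hang the spacer by both its holes on the two pins of the stand, let go of it, and leave everything else on the bench where it is.

Things in the scene. Friction and masses are not known exactly. Their poses are not given: they have to be found in the camera images.
- rack: Fixed wooden chisel rack: floor board 110 (its x) x 280 mm (its y), top 15 mm above the bench. Origin: centre of its underside, z up. The row runs along y. At the -y end a fixed cheek, 30 mm thick, 100 mm wide, top 70 mm above the bench; at the +y end only a low lip, top 31 mm above the bench, inner face at y = +128 mm.
- rack_datum (a point): Middle of the fixed cheek's inner face (the face that looks along the row), at the height of the rack's floor; rack-frame position (0, -110, 15) mm; axes as the rack's.
- divider1: Divider 1 of 3, counted from the fixed cheek: board 16 mm thick (y), 90 mm wide (x), top 65 mm above the bench. Slides stiffly (about 4 N) along the rack's y only and stays where left; cannot lift or turn. Origin: mid-thickness at its foot on the rack's floor; axes as the rack's. Starts too far from the cheek, with 30 mm or more clear on both sides.
- divider2: Divider 2 of 3, counted from the fixed cheek: board 16 mm thick (y), 90 mm wide (x), top 65 mm above the bench. Slides stiffly (about 4 N) along the rack's y only and stays where left; cannot lift or turn. Origin: mid-thickness at its foot on the rack's floor; axes as the rack's. Starts too far from the cheek, with 30 mm or more clear on both sides.
- divider3: Divider 3 of 3, counted from the fixed cheek: board 16 mm thick (y), 90 mm wide (x), top 65 mm above the bench. Slides stiffly (about 4 N) along the rack's y only and stays where left; cannot lift or turn. Origin: mid-thickness at its foot on the rack's floor; axes as the rack's. Starts too far from the cheek, with 30 mm or more clear on both sides.
- spacer: Upright plywood block 64 wide (x), 24 thick (y), 110 mm tall, 0.11 kg, two 12 mm holes with dark eyelets through its thickness. Its lowest 24 mm are bevelled on both broad faces to 12 mm thick at the foot, to wedge a slightly narrow gap open. Starts standing on its foot on the bench. Origin: centre of the foot, z up. Same when turned half round. Best held by its broad faces 75 to 108 mm above the foot.
- spacer_holes (a point): Point midway between the spacer's two holes, in the middle of its thickness, 55 mm above its foot; the holes lie 20 mm either side of it along the spacer's x and run along its y. Axes as the spacer's.
- pin_stand: Fixed wooden stand: upright board 120 mm wide (its x), 18 mm thick, top 76 mm above the bench, with two level steel pins sticking out of its front face towards its own -y. Origin: on the bench under the middle of that face, z up; board and foot reach from there 68 mm to +y.
- pins (a point): Midway between the roots of the two pins, on the board's front face, 66 mm above the bench; axes as the stand's. The pins are 7 mm thick, lie 20 mm either side of it along x and stick out 43 mm along -y. The spacer hangs with its x along the stand's x, its hole point 12 to 33 mm out from the face and 2.5 mm below the pins.
- mallet: Bystander: turned wooden carver's mallet standing head down, 78 mm diameter, 190 mm tall. Loose; origin at the centre of its underside.
- glue: Bystander: white bottle, 56 mm diameter, 150 mm tall, standing. Loose; origin at the centre of its underside.
- offcut: Bystander: plain rectangular plywood offcut standing on end, 60 x 18 x 90 mm, without holes or bevel (not the spacer). Loose; origin at the centre of its underside.
- chisel: Bystander: wood carver's chisel lying flat, 240 mm long (from -120 mm at the handle end to +120 mm at the tip along its x), 23 mm high. Loose; origin at the centre of its underside.
- gouge: Bystander: a second chisel lying flat, same shape and size as the first. Loose; origin at the centre of its underside.
- tin: Bystander: flat metal tin, 72 mm diameter, 45 mm tall. Loose; origin at the centre of its underside.
- blank: Bystander: half-carved wooden blank, 80 x 100 x 86 mm. Loose; origin at the centre of its underside.
Things that resemble listed ones, but are neither listed nor needed, are in the scene too. What is shaped like the pin_stand but black is not meant.

How it is judged:
On the way, in this order (a step that is already met when the one before it is completed fails the run):
1. the spacer stands in the first gap (fixed cheek to divider 1), foot within 10 mm of the rack's floor, and that gap is 24 mm within 2 mm (y of divider1 in the frame of rack_datum between 0.03 and 0.034 m and y of spacer in the frame of rack_datum between 0.008 and 0.016 m and x of spacer in the frame of rack between -0.04 and 0.04 m and z of spacer in the frame of rack_datum between -0.003 and 0.01 m and angle between the x axis of spacer and the x axis of rack, either way round below 0.15 rad), for 0.1 s.
2. the spacer stands in the second gap (divider 1 to divider 2), foot within 10 mm of the rack's floor, and that gap is 24 mm within 2 mm (y of divider2 in the frame of divider1 between 0.038 and 0.042 m and y of spacer in the frame of divider1 between 0.016 and 0.024 m and x of spacer in the frame of rack between -0.04 and 0.04 m and z of spacer in the frame of rack_datum between -0.003 and 0.01 m and angle between the x axis of spacer and the x axis of rack, either way round below 0.15 rad), for 0.1 s.
3. the spacer stands in the third gap (divider 2 to divider 3), foot within 10 mm of the rack's floor, and that gap is 24 mm within 2 mm (y of divider3 in the frame of divider2 between 0.038 and 0.042 m and y of spacer in the frame of divider2 between 0.016 and 0.024 m and x of spacer in the frame of rack between -0.04 and 0.04 m and z of spacer in the frame of rack_datum between -0.003 and 0.01 m and angle between the x axis of spacer and the x axis of rack, either way round below 0.15 rad), for 0.1 s.
At the end, for the whole second after the job is handed in: All three gaps are 24 mm within 2 mm; the spacer hangs at rest on both pins: hole point 10 to 35 mm out from the board face, within 5 mm sideways of the pins' middle, 6 mm below to 3 mm above them, in line with the stand within 0.15 rad, upright within 0.2 rad (y of divider1 in the frame of rack_datum between 0.03 and 0.034 m and y of divider2 in the frame of divider1 between 0.038 and 0.042 m and y of divider3 in the frame of divider2 between 0.038 and 0.042 m and x of spacer_holes in the frame of pins between -0.005 and 0.005 m and y of spacer_holes in the frame of pins between -0.035 and -0.01 m and z of spacer_holes in the frame of pins between -0.006 and 0.003 m and angle between the x axis of spacer and the x axis of pin_stand, either way round below 0.15 rad and angle between spacer's own z axis and vertical below 0.2 rad and linear speed of spacer below 0.02 m/s); the robot touches nothing.
It fails at once if a bystander (mallet, glue, offcut, chisel, gouge, tin or blank) is moved by more than 25 mm (distance of any of mallet, glue, offcut, chisel, gouge, tin, blank from where it was at the start of the episode above 0.025 m).
It also fails if it takes over 72 s, if anything falls off the work surface, if the arm or the gripper's body presses on something with over 40 N, if the wrist force passes 120 N, or if a joint passes its speed limit or range.

## Working session

There is one attempt and no reset: what is moved stays moved. The work goes in short steps, Python scripts to look and compute and a shell command to move; the robot and the scene stay as the last step left them, time stands still between calls to the robot, and variables do not carry over. Pictures are saved under pics/ and viewed, about 8 in all and at most 12, crops included, and the job is handed in when it is done.

```bash
mkdir -p pics
cat > h.py <<'E'
import numpy as np, cv2
from scipy.spatial.transform import Rotation as R
from station import *
def cam(n):
    i=camera_info(n); return i
def rot(o):
    o=np.array(o,float)
    return o if o.shape==(3,3) else (R.from_rotvec(o).as_matrix() if o.size==3 else R.from_quat(o).as_matrix())
def ray(i,uv):
    f=240/np.tan(np.radians(i['fov_y'])/2)
    d=np.array([(uv[0]-i['cx'])/f,-(uv[1]-i['cy'])/f,-1.])
    return np.array(i['position']),rot(i['orientation'])@d
def at_z(i,uv,z):
    p,d=ray(i,uv); return p+d*(z-p[2])/d[2]
def proj(i,P):
    f=240/np.tan(np.radians(i['fov_y'])/2)
    q=(np.atleast_2d(P)-np.array(i['position']))@rot(i['orientation'])
    return np.c_[i['cx']+f*q[:,0]/-q[:,2],i['cy']-f*q[:,1]/-q[:,2]]
def save(im,name): cv2.imwrite('pics/'+name,im[:,:,::-1])
E
python3 - <<'E'
from h import *
for n in ('top','scene','wrist'):
    i=camera_info(n); print(n,{k:(np.round(v,4) if not isinstance(v,str) else v) for k,v in i.items()})
for n in ('top','scene'):
    save(read_camera(n),n+'0.png')
    i=camera_info(n)
    for t in ('rack_datum','divider1','spacer','spacer_holes','pins','pin_stand','rack'):
        print(n,t,[(np.round(r['uv']).tolist(),round(r['p'],2)) for r in spot_point(n,t)][:5])
s=sense();print(s)
E
```

```text
top {'fov_y': np.float64(43.322), 'cx': np.float64(311.5231), 'cy': np.float64(242.6121), 'position': array([0.3242, 0.0066, 1.3741]), 'orientation': array([ 0.1318, -0.1184, -1.556 ])}
scene {'fov_y': np.float64(51.7262), 'cx': np.float64(322.4296), 'cy': np.float64(238.4386), 'position': array([0.8742, 0.6131, 0.9679]), 'orientation': array([0.2047, 0.8158, 2.4872])}
wrist {'fov_y': np.float64(65.8536), 'cx': np.float64(311.9526), 'cy': np.float64(242.0858), 'position': array([ 0.3251, -0.566 ,  0.3705]), 'orientation': array([-0.2318,  0.1508, -1.1408])}
top rack_datum [([403.0, 228.0], 0.74)]
top divider1 [([325.0, 232.0], 0.71), ([358.0, 231.0], 0.7), ([384.0, 228.0], 0.66)]
top spacer [([465.0, 295.0], 0.63)]
top spacer_holes [([471.0, 293.0], 0.84), ([248.0, 291.0], 0.64), ([337.0, 320.0], 0.46)]
top pins [([142.0, 266.0], 0.73), ([156.0, 350.0], 0.67)]
top pin_stand [([162.0, 352.0], 0.74), ([150.0, 266.0], 0.69)]
top rack [([356.0, 235.0], 0.9), ([359.0, 230.0], 0.52)]
scene rack_datum [([266.0, 196.0], 0.76), ([255.0, 335.0], 0.45)]
scene divider1 [([288.0, 218.0], 0.83), (
[... 463 characters left out ...]
: 0.8, 'joints': array([ 1.04901879,  0.39836784,  0.04509246,  1.53660808, -0.01868337,
        1.20690037, -0.05069366]), 'joint_vel': array([-5.32403575e-04,  1.42408190e-03,  5.01610960e-04,  5.03655198e-04,
       -1.07532728e-03, -3.34973049e-04, -4.60369563e-06]), 'effort': array([-2.14437483e-05, -4.74965286e+01,  1.36268333e+00, -2.54510772e+01,
        1.14520109e-02,  1.05586201e-03,  8.22826905e-06]), 'eef_pos': array([ 0.26673124, -0.5927848 ,  0.23136377]), 'ee_rot': array([3.07149471e+00, 6.59275328e-01, 1.63599117e-05]), 'wrist_force': array([-0.39497889, -0.33018763,  0.55142986]), 'moment': array([ 0.02089504,  0.03304059, -0.03197277]), 'gripper_width': 1.0005093563653802}
```

```bash
python3 -c "
import cv2;print(cv2.imread('pics/top0.png').shape)"
```

```text
(480, 640, 3)
```

View pics/top0.png

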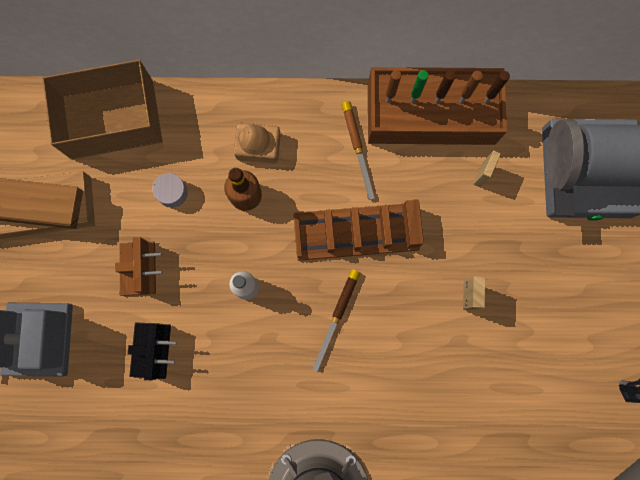

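View pics/scene0.png

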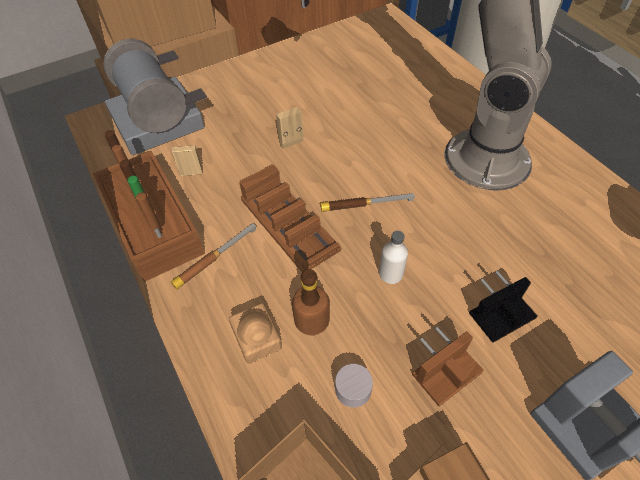

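The top view shows the rack around (358,230) with its cheek on the right (413,223). The spacer is at (474,294), and the wooden pin stand at (137,266) has its pins pointing right. The black stand at (150,350) is the decoy. In the scene view the spacer, with its two eyelets, is at (289,127) and the offcut is at (187,160).

Run:
```python
from h import *
T=camera_info('top');S=camera_info('scene')
def tri(a,b):
    p1,d1=ray(T,a);p2,d2=ray(S,b);d1/=np.linalg.norm(d1);d2/=np.linalg.norm(d2)
    s=np.linalg.lstsq(np.c_[d1,-d2],p2-p1,rcond=None)[0]
    x,y=p1+d1*s[0],p2+d2*s[1];return np.round((x+y)/2,4),round(np.linalg.norm(x-y),4)
print('datum',tri((403,228),(266,196)))
for a,b in (((384,228),(274,204)),((358,231),(288,218)),((325,232),(303,234))): print('div',tri(a,b))
print('holes',tri((471,293),(288,127)),'pins',tri((142,266),(447,347)),'stand',tri((150,266),(437,362)))
print('by z: datum',at_z(T,(403,228),.015),[at_z(T,u,.015)[:2].round(4) for u in((384,228),(358,231),(325,232))],'spacer',at_z(T,(465,295),0)[:2],'holes',at_z(T,(471,293),.055)[:2],'pins',at_z(T,(142,266),.066)[:2])
read_camera('top')
for t in('rack','spacer','pin_stand','divider1'):
    for r in masks_of('top',t)[:3]:
        m=r['pixels'].astype(np.uint8);c=max(cv2.findContours(m,0,2)[0],key=cv2.contourArea)
        print(t,round(r['p'],2),np.round(r['uv']),cv2.boxPoints(cv2.minAreaRect(c)).round().tolist())
for t in ('mallet','glue','chisel','gouge','tin','blank','offcut'):
    r=spot_point('top',t)
    if r: print(t,[at_z(T,x['uv'],0)[:2].round(3).tolist() for x in r[:3]])
```

```text
datum (array([ 0.581 , -0.1907,  0.0027]), np.float64(0.0004))
div (array([ 0.5789, -0.1461,  0.0145]), np.float64(0.0011))
div (array([ 0.571 , -0.0866,  0.0166]), np.float64(0.0012))
div (array([ 0.567 , -0.0126,  0.0322]), np.float64(0.0059))
holes (array([ 0.4316, -0.3306,  0.0593]), np.float64(0.0073)) pins (array([0.4778, 0.3899, 0.0659]), np.float64(0.0033)) stand (array([0.4865, 0.3896, 0.0009]), np.float64(0.001))
by z: datum [ 0.57884155 -0.18905531  0.015     ] [array([ 0.5784, -0.1457]), array([ 0.5708, -0.0863]), array([ 0.5677, -0.011 ])] spacer [ 0.42863562 -0.32972461] holes [ 0.42895402 -0.32942654] pins [0.47895905 0.38857261]
rack 0.82 [359. 233.] [[292.0, 213.0], [419.0, 199.0], [424.0, 249.0], [297.0, 263.0]]
rack 0.4 [241. 190.] [[219.0, 201.0], [231.0, 166.0], [267.0, 178.0], [256.0, 214.0]]
spacer 0.33 [358. 236.] [[292.0, 213.0], [418.0, 199.0], [424.0, 248.0], [298.0, 263.0]]
pin_stand 0.79 [150. 351.] [[127.0, 378.0], [129.0, 321.0], [177.0, 323.0], [174.0, 380.0]]
pin_stand 0.76 [140. 266.] [[113.0, 238.0], [158.0, 236.0], [161.0, 293.0], [116.0, 295.0]]
pin_stand 0.71 [242. 287.] [[225.0, 285.0], [243.0, 267.0], [263.0, 287.0], [245.0, 305.0]]
divider1 0.83 [329. 227.] [[323.0, 210.0], [331.0, 210.0], [335.0, 252.0], [327.0, 252.0]]
divider1 0.82 [360. 230.] [[349.0, 208.0], [360.0, 208.0], [362.0, 250.0], [352.0, 250.0]]
divider1 0.8 [385. 226.] [[380.0, 205.0], [390.0, 205.0], [390.0, 247.0], [380.0, 247.0]]
mallet [[0.657, 0.174]]
glue [[0.444, 0.171]]
chisel [[0.369, -0.037]]
gouge [[0.758, -0.082]]
tin [[0.482, 0.406]]
blank [[0.773, 0.144]]
offcut [[0.662, 0.343], [0.708, -0.369]]
```

```bash
cat >> h.py <<'E'
def tool():
    s=sense(); M=R.from_rotvec(s['ee_rot']).as_matrix(); return s,np.array(s['eef_pos']),M,np.degrees(np.arctan2(M[1,0],M[0,0]))
def plan(p,yaw):
    "prints spin (deg about tool z) to do first, then shift in tool axes after that spin (tool down)"
    s,e,M,y=tool(); sp=(y-yaw+180)%360-180
    a=np.radians(yaw); X=np.array([np.cos(a),np.sin(a),0]);Y=np.array([np.sin(a),-np.cos(a),0]);Z=np.array([0,0,-1.])
    d=np.array(p)-e; print('t',round(s['time'],2),'at',e.round(4),'yaw',round(y,2),'tilt',np.degrees(np.arccos(-M[2,2])).round(2),'F',np.round(s['wrist_force'],1),'w',round(s['gripper_width'],3))
    print(' -> spin',round(sp,2),'shift mm',(1000*np.array([d@X,d@Y,d@Z])).round(1))
E
python3 - <<'E'
from h import *
i=camera_info('wrist');s,e,M,y=tool()
print('cam in tool',M.T@(np.array(i['position'])-e),'axes',(M.T@rot(i['orientation'])).round(3), 'centre hit z=.08',at_z(i,(i['cx'],i['cy']),.08))
plan([.39,-.33,.23],0)
E
```

```text
cam in tool [ 6.42118078e-02 -1.00245737e-04 -1.40233007e-01] axes [[ 0.     0.966  0.259]
 [ 1.     0.    -0.001]
 [-0.001  0.259 -0.966]] centre hit z=.08 [ 0.25425308 -0.59872774  0.08      ]
t 1.4 at [ 0.2667 -0.5928  0.2313] yaw 24.23 tilt 0.0 F [ 0.2 -0.4 -0.6] w 1.001
 -> spin 24.23 shift mm [ 123.3 -262.8    1.3]
```

```bash
python3 -m jog '0 0 -0.01 8.1; 0 0 0 8.1; 0 0 0 8; 0.0235 -0.0375 0 0; 0.0235 -0.0375 0 0; 0.0235 -0.0375 0 0; 0.0235 -0.0375 0 0; 0.0235 -0.0375 0 0; 0.0235 -0.0375 0 0; 0.0235 -0.0375 0 0;0 0 0 0'
python3 - <<'E'
from h import *
plan([.43,-.33,.24],0)
i=camera_info('wrist'); im=read_camera('wrist'); save(im,'w1.png')
for t in('spacer','spacer_holes'): print([(r['p'],r['uv'],at_z(i,r['uv'],.0)[:2],at_z(i,r['uv'],.055)[:2]) for r in spot_point('wrist',t)[:3]])
E
```

```text
time: 2.5
eef_pos: [0.4413, -0.3259, 0.241]
ee_rot: [3.138, -0.036, 0.002]
wrist_force: [0.7, -0.6, 0.4]
gripper_width: 0.999
t 2.5 at [ 0.4413 -0.3259  0.241 ] yaw -1.31 tilt 0.2 F [ 0.7 -0.6  0.4] w 0.999
 -> spin -1.31 shift mm [-11.3   4.1   1. ]
[(0.73, [316.1, 219.4], array([ 0.42857998, -0.33148135]), array([ 0.43965135, -0.33088102]))]
[]
```

View pics/w1.png

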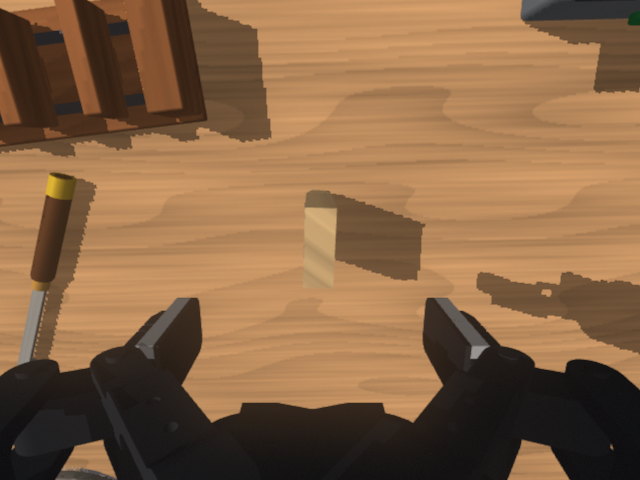

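The spacer's top face spans roughly (304..336, 207..287), almost square to the tool. The rack corner is at (205,118).

Run:
```python
from h import *
i=camera_info('wrist')
for n in [((304,207),(336,207),(335,287),(304,287))]:
    P=[at_z(i,u,.11)[:2] for u in n]; print(np.round(P,4),np.mean(P,0))
    print('yaw +x edges',[np.degrees(np.arctan2(*(b-a)[::-1])).round(2) for a,b in((P[3],P[0]),(P[2],P[1]))])
im=cv2.imread('pics/w1.png');c=im[190:300,290:350]
hsv=cv2.cvtColor(c,cv2.COLOR_BGR2HSV); print(hsv[60,5],hsv[60,25],hsv[40,25])
m=cv2.inRange(hsv,(20,60,130),(32,130,255))
c=max(cv2.findContours(m,0,2)[0],key=cv2.contourArea)+np.array([290,190]);r=cv2.boxPoints(cv2.minAreaRect(c));print(r,len(c))
P=np.array([at_z(i,u,.11)[:2] for u in r]);print(P.round(4),P.mean(0))
# rack floor board lower edge z .015
for a,b,z in(((0,147),(205,118),.0),((187,0),(206,118),0.0)):
    A,B=at_z(i,a,z)[:2],at_z(i,b,z)[:2];print('rack edge',A.round(4),B.round(4),np.degrees(np.arctan2(*(B-A)[::-1])).round(2))
plan([.43,-.33,.24],0)
```

```text
[[ 0.4546 -0.3301]
 [ 0.4538 -0.3537]
 [ 0.3905 -0.3518]
 [ 0.3915 -0.3276]] [ 0.42260248 -0.34079703]
yaw +x edges [np.float64(-2.3), np.float64(-1.73)]
[ 15 127 191] [ 17 109 175] [ 17 109 199]Traceback (most recent call last):
  File "<stdin>", line 9, in <module>
ValueError: max() iterable argument is empty
```

Run:
```python
from h import *
plan([.4226,-.3408,.2],-2)
i=camera_info('wrist'); im=read_camera('wrist')
print(at_z(i,(318,190),0),at_z(i,(320,207),.11))
print(i['position'],i['orientation'])
print([(r['p'],r['uv']) for r in spot_point('wrist','spacer')[:3]])
for a,b,z in(((0,147),(205,118),.0),((187,0),(206,118),0.0)):
    A,B=at_z(i,a,z)[:2],at_z(i,b,z)[:2];print('rack edge',A.round(4),B.round(4),np.degrees(np.arctan2(*(B-A)[::-1])).round(2))
T=camera_info('top');t=read_camera('top')
print(proj(T,[[.4226,-.3408,.11],[.43,-.33,.11],[.43,-.33,0]]))
c=cv2.resize(t[260:330,440:510],None,fx=6,fy=6,interpolation=0)
d=cv2.resize(im[170:310,270:370],None,fx=3,fy=3,interpolation=0); save(np.hstack([c,d]),'cmp.png')
```

```text
t 2.65 at [ 0.436  -0.3336  0.2409] yaw -1.99 tilt 0.44 F [-0.5 -1.1  0.3] w 0.999
 -> spin 0.01 shift mm [-13.2   7.6  40.9]
[ 0.45310002 -0.34306442  0.        ] [ 0.4542081  -0.34190367  0.11      ]
[ 0.50050176 -0.33524604  0.38102776] [-0.21034222  0.20413866 -1.59638771]
[(0.72, [306.1, 214.2])]
rack edge [ 0.5067 -0.03  ] [ 0.527  -0.2351] -84.36
rack edge [ 0.6285 -0.23  ] [ 0.527  -0.2361] -176.55
[[483.22774676 294.08977616]
 [477.92342145 290.48420994]
 [465.10458607 294.39904542]]
```

View pics/cmp.png

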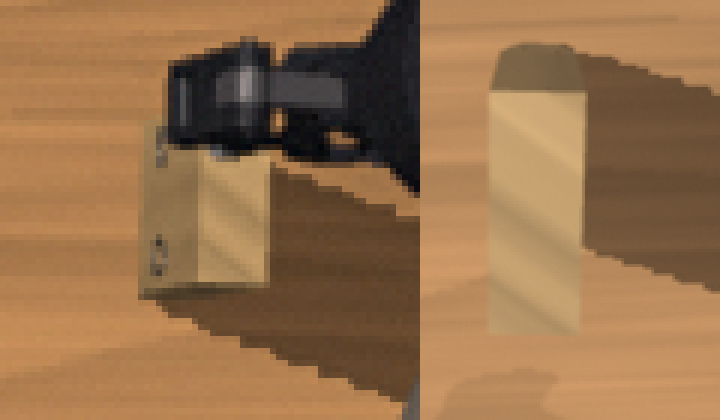

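Run:
```python
from h import *
i=camera_info('wrist'); i['position']=[0.50050176,-0.33524604,0.38102776]; i['orientation']=[-0.21034222,0.20413866,-1.59638771]
P=np.array([at_z(i,u,.11)[:2] for u in((293,200.7),(325.3,200.7),(323.3,281.3),(293,281.3))]);print(P.round(4),P.mean(0))
print([np.degrees(np.arctan2(*(b-a)[::-1])).round(2) for a,b in((P[3],P[0]),(P[2],P[1]))])
print(at_z(i,(309,185),0)) 
plan([*P.mean(0),.075],-1)
```

```text
[[ 0.4596 -0.3222]
 [ 0.4587 -0.3459]
 [ 0.3956 -0.3428]
 [ 0.3965 -0.3192]] [ 0.42762868 -0.33252669]
[np.float64(-2.74), np.float64(-2.86)]
[ 0.45852576 -0.33402305  0.        ]
t 2.8 at [ 0.4351 -0.3349  0.2407] yaw -2.19 tilt 0.43 F [-0.6 -0.4 -0.4] w 0.998
 -> spin -1.19 shift mm [ -7.5  -2.3 165.7]
```

```bash
python3 -m jog '-0.007 -0.003 0.03 0; 0 0 0.03 0; 0 0 0.03 0; 0 0 0.03 0;0 0 0.02 0;0 0 0 0;0 0 0 0;0 0 0 0'
python3 - <<'E'
from h import *
plan([.4276,-.3325,.075],-2.3)
i=camera_info('wrist'); im=read_camera('wrist'); save(im,'w2.png')
E
```

```text
time: 3.6
eef_pos: [0.4231, -0.345, 0.099]
ee_rot: [3.126, -0.093, 0.003]
wrist_force: [0.2, -0.9, 0.8]
gripper_width: 1.004
t 3.6 at [ 0.4231 -0.345   0.099 ] yaw -3.39 tilt 0.8 F [ 0.2 -0.9  0.8] w 1.004
 -> spin -1.09 shift mm [  4.  -12.7  24. ]
```

View pics/w2.png

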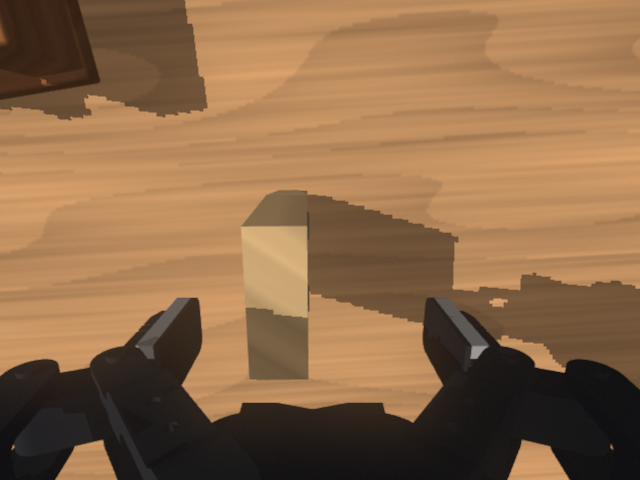

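Run:
```python
from h import *
s,e,M,y=tool(); print('tool z',M[:,2].round(4),'vel',np.round(s['joint_vel'],3))
plan([.4276,-.3325,.075],-2.5)
i=camera_info('wrist')
P=np.array([at_z(i,u,.11)[:2] for u in((242,226),(307,226),(308,378),(249,379))]);print(P.round(4),P.mean(0))
print([np.degrees(np.arctan2(*(b-a)[::-1])).round(2) for a,b in((P[3],P[0]),(P[2],P[1]))])
```

```text
tool z [ 0.0022 -0.0145 -0.9999] vel [-0.004 -0.005 -0.004 -0.002  0.    -0.004  0.001]
t 3.65 at [ 0.4234 -0.3453  0.0994] yaw -3.39 tilt 0.84 F [-0.   0.2  0. ] w 1.0
 -> spin -0.89 shift mm [  3.6 -13.   24.4]
[[ 0.4605 -0.3229]
 [ 0.459  -0.346 ]
 [ 0.3968 -0.3425]
 [ 0.398  -0.3189]] [ 0.42858235 -0.33258692]
[np.float64(-3.58), np.float64(-3.21)]
```

```bash
python3 -m jog '0.003 -0.007 0 0; 0.001 -0.006 0 0; 0 0 0 0; 0 0 0.012 0; 0 0 0.012 0;0 0 0 0;0 0 0 0'
python3 - <<'E'
from h import *
s,e,M,y=tool(); print('tool z',M[:,2].round(4),'vel',np.round(s['joint_vel'],3))
plan([.428,-.3326,.075],-3.3)
E
```

```text
time: 4.35
eef_pos: [0.4309, -0.3323, 0.076]
ee_rot: [3.123, -0.091, 0.012]
wrist_force: [0.7, -0.8, 0.1]
gripper_width: 1.004
tool z [ 0.007  -0.0173 -0.9998] vel [ 0.     0.02  -0.001  0.013  0.003 -0.009  0.   ]
t 4.35 at [ 0.4309 -0.3323  0.076 ] yaw -3.32 tilt 1.07 F [ 0.7 -0.8  0.1] w 1.004
 -> spin -0.02 shift mm [-2.9  0.5  1. ]
```

```bash
python3 -m jog '-0.002 0 0.001 0; 0 0 0 0; 0 0 0 0; 0 0 0 0;0 0 0 0;0 0 0 0;0 0 0 0;0 0 0 0' 0
python3 -m jog '0 0 -0.01 0; 0 0 -0.02 0; 0 0 -0.02 0; 0 0 -0.02 0;0 0 -0.01 0;0 0 0 0;0 0 0 0'
python3 - <<'E'
from h import *
s,e,M,y=tool(); print('tool z',M[:,2].round(4),'vel',np.round(s['joint_vel'],3))
plan([.428,-.3326,.16],-3.3)
E
```

```text
time: 5.15
eef_pos: [0.4284, -0.3326, 0.0749]
ee_rot: [3.123, -0.092, 0.011]
wrist_force: [1.1, -0.1, -0.3]
gripper_width: 0.272
time: 5.85
eef_pos: [0.4274, -0.3307, 0.1598]
ee_rot: [3.123, -0.092, 0.011]
wrist_force: [0.7, -0.2, -0.3]
gripper_width: 0.274
tool z [ 0.0063 -0.017  -0.9998] vel [-0.001 -0.009  0.    -0.004 -0.002  0.004 -0.001]
t 5.85 at [ 0.4274 -0.3307  0.1598] yaw -3.36 tilt 1.04 F [ 0.7 -0.2 -0.3] w 0.274
 -> spin -0.06 shift mm [ 0.7  1.8 -0.2]
```

```bash
python3 -m jog '0 0 -0.02 -4.5; 0 0 -0.02 -4.5; 0.005 -0.01 -0.02 0; 0.012 -0.025 -0.02 0;0.012 -0.025 0 0;0.012 -0.025 0 0;0.012 -0.025 0 0;0.012 -0.025 0 0;0.012 -0.025 0 0;0.012 -0.025 0 0;0.006 -0.015 0 0;0 0 0 0;0 0 0 0;0 0 0 0'
python3 - <<'E'
from h import *
s,e,M,y=tool(); print('tool z',M[:,2].round(4),'vel',np.round(s['joint_vel'],3))
plan([.50,-.12,.24],5.5)
i=camera_info('wrist'); im=read_camera('wrist'); save(im,'w3.png')
import json; json.dump({k:(np.array(v).tolist()) for k,v in i.items()},open('w3.json','w'))
E
```

```text
time: 7.25
eef_pos: [0.4947, -0.1126, 0.2242]
ee_rot: [3.131, 0.158, -0.032]
wrist_force: [-0.2, -0.4, -0.3]
gripper_width: 0.273
tool z [-0.02   -0.0072 -0.9998] vel [0.012 0.006 0.011 0.006 0.013 0.001 0.004]
t 7.25 at [ 0.4947 -0.1126  0.2242] yaw 5.77 tilt 1.22 F [-0.2 -0.4 -0.3] w 0.273
 -> spin 0.27 shift mm [  4.5   7.9 -15.8]
```

View pics/w3.png

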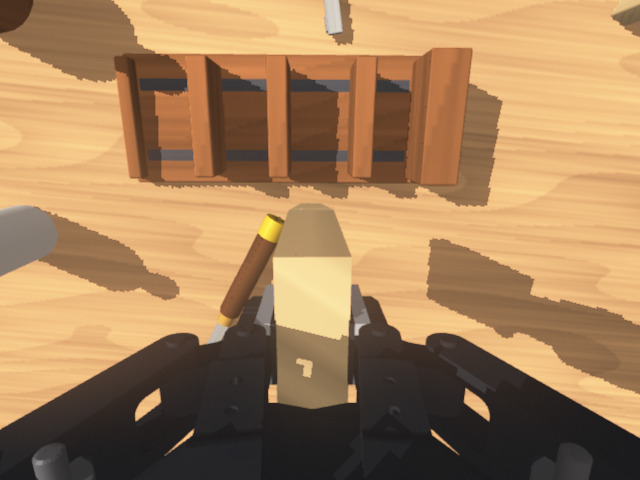

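The rack runs from the lip at (125,118) to the cheek at (445,115), with dividers near (365,115), (280,115) and (203,115). I'll zoom in to pick the corners.

Run:
```python
import cv2
im=cv2.imread('pics/w3.png')[35:200,105:485]
cv2.imwrite('pics/w3z.png',cv2.resize(im,None,fx=2.1,fy=2.1,interpolation=cv2.INTER_CUBIC))
```

```text
(no output)
```

View pics/w3z.png

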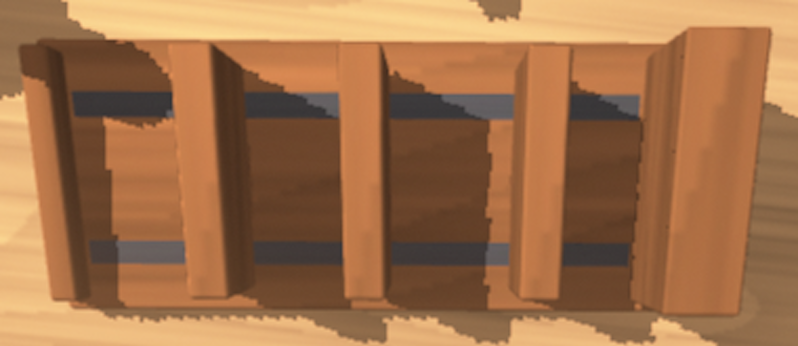

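Run:
```python
from h import *
import json; from scipy.optimize import least_squares
i=json.load(open('w3.json'))
obs=[];
def add(k,pts): 
    for (u,v),x,s in pts: obs.append((k,u/2.1+105,v/2.1+35,x,s))
add('c',[((687,27),50,-110),((770,27),50,-140),((742,313),-50,-140),((665,313),-50,-110)])
add(0,[((530,45),45,8),((571,45),45,-8),((521,298),-45,8),((560,298),-45,-8)])
add(1,[((340,43),45,8),((379,43),45,-8),((346,298),-45,8),((384,298),-45,-8)])
add(2,[((170,43),45,8),((211,43),45,-8),((190,296),-45,8),((229,296),-45,-8)])
add('l',[((53,299),-50,140),((77,299),-50,128)])
def f(q):
    o=[];c,s=np.cos(q[2]),np.sin(q[2])
    for k,u,v,x,y in obs:
        z=.07 if k=='c' else .031 if k=='l' else .065
        if k in(0,1,2): y=y-110+1000*q[3+k]
        x,y=x/1000,y/1000
        o+=list(proj(i,[[q[0]+c*x-s*y,q[1]+s*x+c*y,z]])[0]-[u,v])
    return o
r=least_squares(f,[.57,-.08,.09,.045,.105,.18],loss='soft_l1')
q=r.x;print(q[:2].round(4),np.degrees(q[2]).round(2),q[3:].round(4)); print(np.array(f(q)).reshape(-1,2).round(1).tolist())
c,s=np.cos(q[2]),np.sin(q[2])
W=lambda x,y:np.array([q[0]+c*x-s*y,q[1]+s*x+c*y])
print('datum',W(0,-.11).round(4),'gap1 spacer centre at cheek',W(0,-.098).round(4))
plan([*W(0,-.095),.19],np.degrees(q[2]))
```

```text
[ 0.5709 -0.0825] 5.41 [0.046  0.1126 0.1714]
[[1.1, -1.6], [3.3, -1.3], [0.4, 2.5], [-0.8, 2.3], [-0.7, -1.7], [1.6, -1.5], [-1.0, 2.0], [0.5, 2.1], [-1.4, -1.5], [1.9, -1.3], [-1.1, 1.5], [0.9, 1.6], [-1.3, -2.2], [1.2, -2.0], [-0.8, 2.0], [0.8, 2.1], [-3.5, 1.5], [-1.4, 1.6]]
datum [ 0.5813 -0.192 ] gap1 spacer centre at cheek [ 0.5801 -0.1801]
t 7.3 at [ 0.4946 -0.113   0.2242] yaw 5.73 tilt 1.23 F [-0.5  0.  -1.7] w 0.273
 -> spin 0.32 shift mm [78.8 71.8 34.2]
```

```bash
python3 -m jog '0.005 0.004 0 0.3; 0.01 0.009 0 0; 0.012 0.01 0 0; 0.012 0.011 0 0; 0.012 0.011 0 0;0.012 0.011 0 0;0.01 0.009 0 0;0.006 0.004 0 0;0 0 0 0;0 0 0 0;0 0 0 0'
cat > st.py <<'E'
import sys
from h import *
# row frame: u along rack x, v along row from cheek face (mm) of the TCP
s,e,M,y=tool(); D=np.array([.5813,-.192]);a=np.radians(5.41);d=e[:2]-D
print('t',round(s['time'],2),'u %.1f v %.1f z %.1f'%(1000*(d@[np.cos(a),np.sin(a)]),1000*(d@[-np.sin(a),np.cos(a)]),1000*e[2]),'yaw',round(y,2),'toolz uv',((M[:2,2]@[np.cos(a),np.sin(a)]).round(4),(M[:2,2]@[-np.sin(a),np.cos(a)]).round(4)),'F u,v,z',np.round([s['wrist_force'][:2]@[np.cos(a),np.sin(a)],s['wrist_force'][:2]@[-np.sin(a),np.cos(a)],s['wrist_force'][2]],1),'w',round(s['gripper_width'],3))
E
python3 st.py
```

```text
time: 8.4
eef_pos: [0.586, -0.1907, 0.2219]
ee_rot: [3.127, 0.125, -0.03]
wrist_force: [-0.3, -0.3, -1.1]
gripper_width: 0.273
t 8.4 u 4.8 v 0.9 z 221.9 yaw 4.56 toolz uv (np.float64(-0.0196), np.float64(-0.0104)) F u,v,z [-0.4 -0.3 -1.1] w 0.273
```

```bash
python3 -m jog '-0.001 -0.004 0.01 -0.4; -0.001 -0.004 0.02 -0.4; -0.001 -0.004 0.02 0; 0 -0.003 0.02 0; 0 0 0 0;0 0 0 0;0 0 0 0'; python3 st.py
```

```text
time: 9.1
eef_pos: [0.5779, -0.1723, 0.1494]
ee_rot: [3.127, 0.156, -0.03]
wrist_force: [0.7, -0.8, -1.3]
gripper_width: 0.271
t 9.1 u -1.5 v 19.9 z 149.4 yaw 5.71 toolz uv (np.float64(-0.0194), np.float64(-0.0096)) F u,v,z [ 0.6 -0.9 -1.3] w 0.271
```

```bash
python3 -m jog '0 0 0.01 0.2; 0 0 0.015 0; 0 0 0.015 0; 0 0 0.01 0; 0 0 0 0;0 0 0 0'; python3 st.py
```

```text
time: 9.7
eef_pos: [0.5786, -0.1741, 0.0976]
ee_rot: [3.126, 0.148, -0.023]
wrist_force: [0.4, -0.3, -1.6]
gripper_width: 0.273
t 9.7 u -1.0 v 18.1 z 97.6 yaw 5.43 toolz uv (np.float64(-0.015), np.float64(-0.0115)) F u,v,z [ 0.4 -0.3 -1.6] w 0.273
```

```bash
for k in 1; do python3 -m jog '0 0.0015 0 0;0 0.0015 0 0;0 0 0 0' >/dev/null; python3 st.py; python3 -m jog '0 0.001 0 0;0 0.001 0 0;0 0 0 0'>/dev/null; python3 st.py;  done
```

```text
t 10.0 u -0.0 v 14.4 z 98.8 yaw 5.43 toolz uv (np.float64(-0.0129), np.float64(-0.0124)) F u,v,z [-0.3 -0.6 -1.6] w 0.272
t 10.3 u 0.5 v 12.6 z 99.6 yaw 5.41 toolz uv (np.float64(-0.0116), np.float64(-0.012)) F u,v,z [ 0.6  0.7 -0.6] w 0.272
```

```bash
python3 -m jog '0 0.001 0.0005 0;0 0 0 0' >/dev/null; python3 st.py; python3 -m jog '0 0.001 0.0005 0;0 0 0 0'>/dev/null; python3 st.py;python3 -m jog '0 0.001 0.0005 0;0 0 0 0'>/dev/null; python3 st.py
```

```text
t 10.5 u 0.6 v 12.5 z 99.2 yaw 5.44 toolz uv (np.float64(-0.0116), np.float64(-0.0107)) F u,v,z [-0.2 -0.2 -1.8] w 0.273
t 10.7 u 0.8 v 12.4 z 98.7 yaw 5.46 toolz uv (np.float64(-0.0115), np.float64(-0.0095)) F u,v,z [ 0.3 -0.2 -0.9] w 0.272
t 10.9 u 0.9 v 12.4 z 98.1 yaw 5.48 toolz uv (np.float64(-0.0118), np.float64(-0.0082)) F u,v,z [-0.4  1.1 -1.2] w 0.273
```

```bash
python3 -m jog '0 -0.002 -0.003 0;0 -0.002 -0.01 0;0 0 -0.02 0;0 0 -0.02 0; 0 0 -0.01 0;0 0 0 0;0 -0.008 0 0;0 -0.014 0 0;0 -0.014 0 0;0 -0.014 0 0;0 -0.008 0 0;0 0 0 0;0 0 0 0;0 0 0 0'; python3 st.py
```

```text
time: 12.3
eef_pos: [0.5732, -0.1128, 0.1615]
ee_rot: [3.125, 0.154, -0.024]
wrist_force: [0.4, -0.7, -0.9]
gripper_width: 0.271
t 12.3 u -0.6 v 79.6 z 161.5 yaw 5.65 toolz uv (np.float64(-0.0161), np.float64(-0.0121)) F u,v,z [ 0.4 -0.8 -0.9] w 0.271
```

```bash
python3 -m jog '0 0 0.01 0.2;0 0 0.018 0;0 0 0.018 0;0 0 0.01 0;0 0 0.004 0;0 0 0 0;0 0 0 0'>/dev/null; python3 st.py;  python3 -m jog '0 0.003 0 0;0 0.004 0 0;0 0.004 0.001 0;0 0.003 0 0;0 0 0 0' >/dev/null; python3 st.py
```

```text
t 13.0 u -1.7 v 74.3 z 97.8 yaw 5.04 toolz uv (np.float64(-0.0155), np.float64(-0.0142)) F u,v,z [-0.6 -0.  -0.6] w 0.271
t 13.5 u -0.4 v 62.2 z 98.8 yaw 5.14 toolz uv (np.float64(-0.0127), np.float64(-0.0108)) F u,v,z [-0.6 -0.1 -1.7] w 0.27
```

```bash
python3 -m jog '0 0.003 0.0005 -0.3;0 0.003 0.0005 0;0 0.003 0 0;0 0 0 0' >/dev/null; python3 st.py;  python3 -m jog '0 0.002 0.0005 0;0 0.002 0 0;0 0 0 0' >/dev/null; python3 st.py
```

```text
t 13.9 u -0.2 v 54.5 z 98.1 yaw 5.47 toolz uv (np.float64(-0.0127), np.float64(-0.0082)) F u,v,z [-0.6  2.1  0.5] w 0.271
t 14.2 u -0.1 v 50.4 z 97.7 yaw 5.46 toolz uv (np.float64(-0.0125), np.float64(-0.0077)) F u,v,z [-0.5  2.6 -0.2] w 0.276
```

```bash
python3 -m jog '0 -0.002 0 0;0 -0.001 -0.01 0;0 0 -0.02 0;0 0 -0.02 0; 0 0 -0.01 0;0 0 0 0;0 0.008 0 0;0.001 0.014 0 0;0 0.012 0 0;0 0.004 0 0;0 0 0 0;0 0 0 0;0 0 0 0'; python3 st.py
```

```text
time: 15.5
eef_pos: [0.5798, -0.1888, 0.159]
ee_rot: [3.119, 0.141, -0.024]
wrist_force: [0.7, -0.6, 0.0]
gripper_width: 0.271
t 15.5 u -1.1 v 3.3 z 159.0 yaw 5.16 toolz uv (np.float64(-0.0164), np.float64(-0.0182)) F u,v,z [ 0.6 -0.7  0. ] w 0.271
```

```bash
python3 -m jog '0.001 -0.003 0 -0.3;0 -0.004 0 0;0 -0.002 0.001 0;0 0 0 0;0 0 0 0'>/dev/null; python3 st.py
```

```text
t 16.0 u 0.4 v 15.7 z 157.7 yaw 5.7 toolz uv (np.float64(-0.0162), np.float64(-0.017)) F u,v,z [ 0.1 -0.2 -1. ] w 0.272
```

```bash
python3 -m jog '0 0.001 0.006 0;0 0 0.008 0;0 0 0.004 0;0 0 0 0;0 0 0 0'>/dev/null; python3 st.py
```

```text
t 16.5 u -0.4 v 13.9 z 137.5 yaw 5.66 toolz uv (np.float64(-0.0174), np.float64(-0.0169)) F u,v,z [-0.1  0.3 -0.8] w 0.275
```

```bash
python3 -m jog '0 0.001 0.006 0.2;0 0 0.008 0;0 0 0.005 0;0 0 0 0'>/dev/null; python3 st.py;python3 -m jog '0 0 0.006 0;0 0 0.006 0;0 0 0.004 0;0 0 0 0'>/dev/null; python3 st.py
```

```text
t 16.9 u 0.5 v 12.8 z 118.1 yaw 5.43 toolz uv (np.float64(-0.0148), np.float64(-0.0168)) F u,v,z [ 0.6 -0.6 -1.6] w 0.274
t 17.3 u 1.6 v 12.8 z 102.0 yaw 5.45 toolz uv (np.float64(-0.0118), np.float64(-0.017)) F u,v,z [0.8 0.1 0.5] w 0.274
```

```bash
python3 -m jog '0 0 0.005 0;0 0 0.004 0;0 0 0.002 0;0 0 0 0;0 0 0 0'>/dev/null; python3 st.py;python3 -m jog '0 0.001 0.002 0;0 0.001 0 0;0 0 0 0'>/dev/null; python3 st.py
```

```text
t 17.8 u 1.9 v 12.8 z 90.3 yaw 5.44 toolz uv (np.float64(-0.0111), np.float64(-0.0167)) F u,v,z [-0.2  1.7  3.8] w 0.269
t 18.1 u 1.9 v 12.6 z 90.4 yaw 5.46 toolz uv (np.float64(-0.0118), np.float64(-0.0143)) F u,v,z [ 0.5 -1.3  0.6] w 0.273
```

Run:
```python
from h import *
im=read_camera('wrist'); t=read_camera('scene'); save(np.hstack([im[0:400,60:500],cv2.resize(t[150:275,230:350],None,fx=2.9,fy=3.2,interpolation=2)]),'g1.png')
```

```text
(no output)
```

View pics/g1.png

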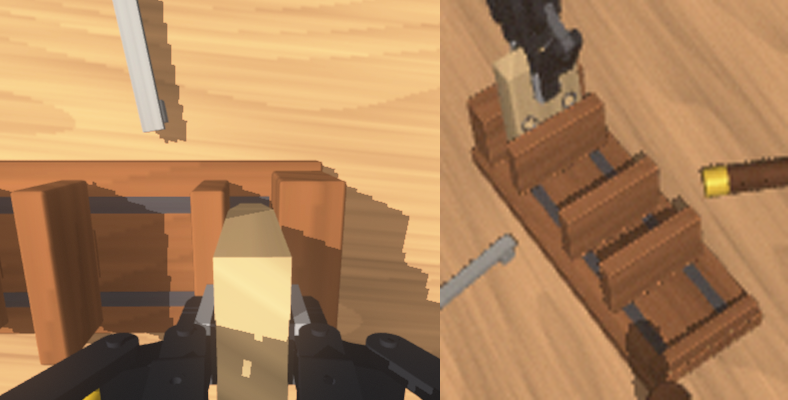

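```bash
python3 -m jog '0 0 -0.005 0;0 0 -0.012 0;0 0 -0.02 0;0 0 -0.02 0; 0 0 -0.015 0;0 0 0 0;0 -0.008 0 0;0 -0.014 0 0;0 -0.018 0 0;0 -0.018 0 0;0 -0.018 0 0;0 -0.018 0 0;0 -0.014 0 0;0 -0.008 0 0;0 0 0 0;0 0 0 0;0 0 0 0'; python3 st.py
```

```text
time: 19.9
eef_pos: [0.5626, -0.0543, 0.156]
ee_rot: [3.122, 0.154, -0.047]
wrist_force: [0.3, -0.0, -2.1]
gripper_width: 0.27
t 19.9 u -5.7 v 138.8 z 156.0 yaw 5.62 toolz uv (np.float64(-0.0305), np.float64(-0.014)) F u,v,z [ 0.3 -0.  -2.1] w 0.27
```

```bash
python3 -m jog '0.002 -0.003 0.01 0.2;0.002 -0.003 0.016 0;0 0 0.018 0;0 0 0.01 0;0 0 0.003 0;0 0 0 0;0 0 0 0'>/dev/null; python3 st.py;  python3 -m jog '0 0.003 0 0;0 0.004 0 0;0 0.005 0.001 0;0 0.005 0 0;0 0.004 0.001 0;0 0 0 0' >/dev/null; python3 st.py
```

```text
t 20.6 u -2.6 v 139.6 z 95.3 yaw 4.92 toolz uv (np.float64(-0.0294), np.float64(-0.0157)) F u,v,z [ 0.4 -1.  -1.3] w 0.274
t 21.2 u -1.4 v 121.4 z 95.5 yaw 5.07 toolz uv (np.float64(-0.0262), np.float64(-0.0103)) F u,v,z [-0.4  1.4 -1.7] w 0.275
```

```bash
python3 -m jog '0 0.004 0 -0.4;0 0.004 0 0;0 0.004 0 0;0 0.004 0 0;0 0.004 0 0;0 0 0 0' >/dev/null; python3 st.py;  python3 -m jog '0 0.003 0 0;0 0.002 0 0;0 0 0 0' >/dev/null; python3 st.py
```

```text
t 21.8 u -1.4 v 100.3 z 95.6 yaw 5.43 toolz uv (np.float64(-0.0264), np.float64(-0.0088)) F u,v,z [ 0.5  2.4 -1.6] w 0.27
t 22.1 u -1.4 v 94.9 z 95.6 yaw 5.43 toolz uv (np.float64(-0.0263), np.float64(-0.0087)) F u,v,z [ 0.2  2.9 -1.2] w 0.273
```

```bash
python3 -m jog '0 0.002 0 0;0 0.002 0 0;0 0 0 0' >/dev/null; python3 st.py;  python3 -m jog '0 -0.002 0 0;0 -0.001 -0.01 0;0 0 -0.02 0;0 0 -0.02 0; 0 0 -0.013 0;0 0 0 0;0 0.006 0 0;0 0.012 0 0;0 0.008 0 0;0 0.004 0 0;0 0 0 0;0 0 0 0;0 0 0 0'>/dev/null; python3 st.py
```

```text
t 22.4 u -1.4 v 90.9 z 95.6 yaw 5.45 toolz uv (np.float64(-0.0264), np.float64(-0.0085)) F u,v,z [-0.4  2.5 -0.8] w 0.27
t 23.7 u -2.5 v 52.8 z 160.6 yaw 5.16 toolz uv (np.float64(-0.0309), np.float64(-0.0191)) F u,v,z [ 0.4 -0.9 -1.8] w 0.274
```

```bash
python3 -m jog '0 -0.001 0.006 -0.3;0 0 0.009 0;0 0 0.004 0;0 0 0 0;0 0 0 0'>/dev/null; python3 st.py
```

```text
t 24.2 u -3.4 v 55.3 z 139.1 yaw 5.63 toolz uv (np.float64(-0.0323), np.float64(-0.018)) F u,v,z [ 0.1  0.  -1.3] w 0.274
```

```bash
python3 -m jog '0.001 0.001 0.004 0.2;0 0.001 0.005 0;0 0 0 0;0 0 0 0'>/dev/null; python3 st.py
```

```text
t 24.6 u -2.3 v 52.8 z 129.6 yaw 5.41 toolz uv (np.float64(-0.0316), np.float64(-0.0182)) F u,v,z [-0.6  0.  -0.5] w 0.276
```

```bash
python3 -m jog '0 0 0.004 0;0 0 0.005 0;0 0 0.004 0;0 0 0 0'>/dev/null; python3 st.py; python3 -m jog '0 0 0.005 0;0 0 0.005 0;0 0 0.003 0;0 0 0 0'>/dev/null; python3 st.py
```

```text
t 25.0 u -1.7 v 52.2 z 116.5 yaw 5.4 toolz uv (np.float64(-0.0291), np.float64(-0.0191)) F u,v,z [ 0.5  0.3 -2.7] w 0.271
t 25.4 u -1.0 v 51.9 z 103.5 yaw 5.4 toolz uv (np.float64(-0.0268), np.float64(-0.0194)) F u,v,z [-0.4  0.5  0.2] w 0.275
```

```bash
python3 -m jog '0 -0.0005 0.005 0;0 -0.0005 0.005 0;0 0 0.003 0;0 0 0 0;0 0 0 0'>/dev/null; python3 st.py
```

```text
t 25.9 u -0.9 v 52.0 z 90.7 yaw 5.37 toolz uv (np.float64(-0.0258), np.float64(-0.0205)) F u,v,z [-0.1  0.3  3.6] w 0.273
```

```bash
python3 -m jog '0 0 -0.005 0;0 0 -0.012 0;0 0 -0.02 0;0 0 -0.02 0; 0 0 -0.014 0;0 0 0 0;0 -0.008 -0.001 0;0 -0.015 -0.001 0;0 -0.02 -0.001 0;0 -0.02 -0.001 0;0 -0.02 0 0;0 -0.02 0 0;0 -0.02 0 0;0 -0.014 0 0;0 -0.008 0 0;0 0 0 0;0 0 0 0;0 0 0 0'; python3 st.py
```

```text
time: 27.7
eef_pos: [0.5522, 0.0221, 0.1577]
ee_rot: [3.121, 0.157, -0.074]
wrist_force: [0.6, -0.4, -0.9]
gripper_width: 0.274
t 27.7 u -8.8 v 215.9 z 157.7 yaw 5.75 toolz uv (np.float64(-0.0478), np.float64(-0.0132)) F u,v,z [ 0.5 -0.5 -0.9] w 0.274
```

```bash
python3 -m jog '0.003 0.003 0.01 0.2;0.003 0.003 0.016 0;0 0 0.018 0;0 0 0.01 0;0 0 0.004 0;0 0 0 0;0 0 0 0'>/dev/null; python3 st.py;  python3 -m jog '0 0.003 -0.001 -0.3;0 0.004 0 0;0 0.005 0 0;0 0.005 0 0;0 0 0 0' >/dev/null; python3 st.py
```

```text
t 28.4 u -4.2 v 201.8 z 95.8 yaw 4.96 toolz uv (np.float64(-0.0466), np.float64(-0.0158)) F u,v,z [-0.8  0.6 -0.3] w 0.271
t 28.9 u -3.1 v 186.7 z 98.9 yaw 5.38 toolz uv (np.float64(-0.0434), np.float64(-0.0118)) F u,v,z [-0.2 -1.3 -1.4] w 0.272
```

```bash
python3 -m jog '0 0.004 0.001 0;0 0.005 0 0;0 0.005 0 0;0 0.005 0 0;0 0.005 0 0;0 0.005 0 0;0 0.005 0 0;0 0.004 0 0;0 0.004 0 0;0 0.004 0 0;0 0 0 0' >/dev/null; python3 st.py;  python3 -m jog '0 0.002 0 0;0 0.002 0 0;0 0 0 0' >/dev/null; python3 st.py
```

```text
t 30.0 u -2.8 v 139.0 z 98.4 yaw 5.4 toolz uv (np.float64(-0.0428), np.float64(-0.0084)) F u,v,z [ 0.3  0.9 -1.4] w 0.271
t 30.3 u -2.8 v 134.9 z 98.4 yaw 5.43 toolz uv (np.float64(-0.0429), np.float64(-0.0083)) F u,v,z [-0.1  2.9 -1.7] w 0.274
```

```bash
python3 -m jog '0 0.0025 0 0;0 0.0025 0 0;0 0 0 0' >/dev/null; python3 st.py;  python3 -m jog '0 -0.002 0 0;0 -0.001 -0.01 0;0 0 -0.02 0;0 0 -0.02 0; 0 0 -0.011 0;0 0 0 0;0 0.006 0 0;0 0.012 0 0;0 0.008 0 0;0 0.003 0 0;0 0 0 0;0 0 0 0;0 0 0 0'>/dev/null; python3 st.py
```

```text
t 30.6 u -2.8 v 129.8 z 98.3 yaw 5.44 toolz uv (np.float64(-0.043), np.float64(-0.008)) F u,v,z [ 0.2  2.4 -1.7] w 0.272
t 31.9 u -3.4 v 92.7 z 161.3 yaw 5.13 toolz uv (np.float64(-0.0495), np.float64(-0.0188)) F u,v,z [-0.  -0.3 -1. ] w 0.272
```

```bash
python3 -m jog '0.001 0 0.006 -0.3;0 0 0.009 0;0 0 0.005 0;0 0 0 0;0 0 0 0'>/dev/null; python3 st.py
```

```text
t 32.4 u -3.7 v 93.9 z 138.7 yaw 5.59 toolz uv (np.float64(-0.0508), np.float64(-0.0178)) F u,v,z [-0.1 -0.4 -1. ] w 0.275
```

```bash
python3 -m jog '0.001 0.0005 0.004 0.2;0 0 0.005 0;0 0 0 0;0 0 0 0'>/dev/null; python3 st.py
```

```text
t 32.8 u -2.8 v 93.2 z 129.1 yaw 5.38 toolz uv (np.float64(-0.0501), np.float64(-0.018)) F u,v,z [-0.3 -0.2 -0.3] w 0.274
```

```bash
python3 -m jog '0 0 0.004 0;0 0 0.005 0;0 0 0.004 0;0 0 0 0'>/dev/null; python3 st.py; python3 -m jog '0 0 0.005 0;0 0 0.005 0;0 0 0.003 0;0 0 0 0'>/dev/null; python3 st.py; python3 -m jog '0 0 0.005 0;0 0 0.005 0;0 0 0.003 0;0 0 0 0;0 0 0 0'>/dev/null; python3 st.py
```

```text
t 33.2 u -2.0 v 91.4 z 116.5 yaw 5.33 toolz uv (np.float64(-0.0464), np.float64(-0.0202)) F u,v,z [ 1.4  0.3 -2.9] w 0.27
t 33.6 u -2.0 v 91.4 z 103.1 yaw 5.37 toolz uv (np.float64(-0.045), np.float64(-0.0202)) F u,v,z [ 0.  -1.1  0.4] w 0.273
t 34.1 u -2.0 v 91.4 z 91.2 yaw 5.35 toolz uv (np.float64(-0.0442), np.float64(-0.0201)) F u,v,z [-0.6 -0.1  2.6] w 0.276
```

```bash
python3 -m jog '0 0 0.006 0;0 0 0.006 0;0 0 0.006 0;0 0 0 0'>/dev/null; python3 st.py
python3 - <<'E'
from h import *
im=read_camera('wrist'); t=read_camera('scene'); save(np.hstack([im[0:400,60:500],cv2.resize(t[150:275,230:350],None,fx=2.9,fy=3.2,interpolation=2)]),'g3.png')
E
```

```text
t 34.5 u -1.6 v 91.6 z 92.3 yaw 5.28 toolz uv (np.float64(-0.0454), np.float64(-0.0229)) F u,v,z [-0.4 -1.1 -4.4] w 0.27
```

View pics/g3.png

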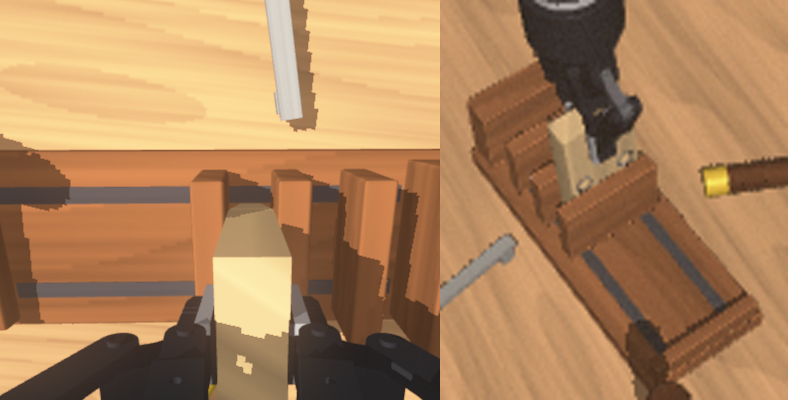

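All three gaps look even, with the spacer standing in gap 3. Next I'll carry it to the pin stand.

```bash
python3 -m jog '0 0 -0.005 0;0 0 -0.012 0;0 0 -0.02 0;0 0 -0.025 0; 0 0 -0.03 0; 0 0 -0.03 0; 0 0 -0.03 0; 0 0 -0.03 0;0 0 -0.015 0;0 0 0 0;0 0 0 0'>/dev/null; python3 st.py;  python3 -m jog '-0.002 -0.006 0 0;-0.002 -0.012 0 0;-0.002 -0.014 0 0;-0.002 -0.014 0 0;-0.002 -0.014 0 0;-0.002 -0.014 0 0;-0.002 -0.014 0 0;-0.002 -0.014 0 0;-0.002 -0.014 0 0;-0.002 -0.014 0 0;0 -0.008 0 0;0 0 0 0;0 0 0 0';python3 st.py
```

```text
t 35.7 u 4.7 v 98.0 z 290.3 yaw 5.26 toolz uv (np.float64(-0.0599), np.float64(-0.0151)) F u,v,z [ 0.2 -0.6 -1.5] w 0.272
time: 37.0
eef_pos: [0.5375, 0.0572, 0.2849]
ee_rot: [3.121, 0.153, -0.106]
wrist_force: [-0.1, 0.1, -1.2]
gripper_width: 0.273
t 37.0 u -20.1 v 252.2 z 284.9 yaw 5.58 toolz uv (np.float64(-0.0685), np.float64(-0.0124)) F u,v,z [-0.1  0.1 -1.2] w 0.273
```

```bash
python3 -m jog '-0.002 -0.006 0 0;-0.002 -0.012 0 0;-0.002 -0.014 0 0;-0.002 -0.014 0 0;-0.002 -0.014 0 0;-0.002 -0.014 0 0;-0.002 -0.014 0 0;-0.002 -0.014 0 0;-0.002 -0.014 0 0;-0.002 -0.014 0 0;-0.002 -0.014 0 0;-0.002 -0.014 0 0;-0.002 -0.014 0 0;-0.002 -0.014 0 0;-0.002 -0.014 0 0;0 -0.008 0 0;0 0 0 0;0 0 0 0;0 0 0 0'>/dev/null;python3 - <<'E'
from h import *
import json
plan([.478,.29,.29],0)
i=camera_info('wrist'); im=read_camera('wrist'); save(im,'w4.png')
json.dump({k:(np.array(v).tolist()) for k,v in i.items()},open('w4.json','w'))
for t in('pins','pin_stand'):print(t,[(r['p'],np.round(r['uv']),at_z(i,r['uv'],.066 if t=='pins' else 0)[:2]) for r in spot_point('wrist',t)[:3]])
E
```

```text
t 38.9 at [0.4833 0.2791 0.2839] yaw 5.5 tilt 4.02 F [ 0.3 -0.8 -0.4] w 0.267
 -> spin 5.5 shift mm [ -5.3 -10.9  -6.1]
pins [(0.8, array([195., 186.]), array([0.4824226 , 0.38788568]))]
pin_stand [(0.9, array([241., 321.]), array([0.29896669, 0.34863169])), (0.78, array([211., 174.]), array([0.48458441, 0.38899489]))]
```

View pics/w4.png

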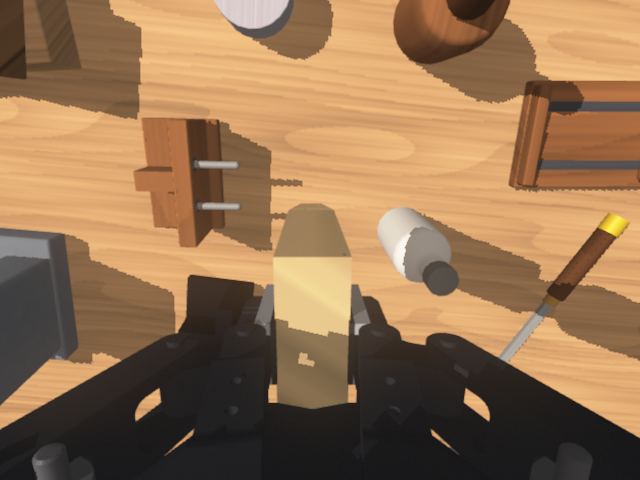

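The wooden stand's pins run from (195,163) to (238,165) and from (198,206) to (240,207). The glue bottle is at (415,250), and the spacer is still held.

Run:
```python
from h import *
import json
i=json.load(open('w4.json'))
P=np.array([at_z(i,u,.066)[:2] for u in((195,163.5),(198,206),(238,165),(240,207.5))]);print(P.round(4))
dx=P[0]-P[1];dt=P[2]-P[3];print('root x-axis yaw',np.degrees(np.arctan2(dx[1],dx[0])),np.degrees(np.arctan2(dt[1],dt[0])),np.hypot(*dx),np.hypot(*dt))
for a,b in((0,2),(1,3)):
    d=P[a]-P[b];print('pin dir yaw',np.degrees(np.arctan2(d[1],d[0]))-90,np.hypot(*d))
# top edge of board front: z .076
Q=[at_z(i,u,.076)[:2] for u in((187,119),(196,246),(172,120),(180,246))];print(np.round(Q,4),[np.degrees(np.arctan2(*(b-a)[::-1])) for a,b in((Q[1],Q[0]),(Q[3],Q[2]))])
print('glue base',at_z(i,(400,225),0.02)[:2],'chk sizes',np.hypot(*(Q[1]-Q[0])))
T=camera_info('top')
print('top pins proj',proj(T,np.c_[P,[.066]*4]).round(1))
```

```text
[[0.5039 0.3877]
 [0.4633 0.385 ]
 [0.5063 0.3477]
 [0.4656 0.3444]]
root x-axis yaw 3.808705564101632 4.587779498793229 0.04068733893364243 0.04084547758697721
pin dir yaw 3.48288469442096 0.04006133177534155
pin dir yaw 3.2695977200103954 0.04061785742527676
[[0.5433 0.3916]
 [0.4255 0.3843]
 [0.5412 0.4047]
 [0.4241 0.3998]] [np.float64(3.583377753072003), np.float64(2.392124753063552)]
glue base [0.45036479 0.17240643] chk sizes 0.11799353541786423
top pins proj [[143.  254.7]
 [143.2 273.2]
 [161.3 253.8]
 [161.8 272.3]]
```

```bash
cat > st2.py <<'E'
import sys
from h import *
# stand frame: a along stand x from pin middle, b out from face (mm)
O=np.array([.4836,.3864]);th=np.radians(3.5);ex=np.array([np.cos(th),np.sin(th)]);ey=np.array([np.sin(th),-np.cos(th)])
s,e,M,y=tool();d=e[:2]-O
print('t',round(s['time'],2),'a %.1f b %.1f z %.1f'%(1000*d@ex,1000*d@ey,1000*e[2]),'yaw',round(y,2),'toolz a,b',(M[:2,2]@ex).round(4),(M[:2,2]@ey).round(4),'F a,b,z',np.round([s['wrist_force'][:2]@ex,s['wrist_force'][:2]@ey,s['wrist_force'][2]],1),'w',round(s['gripper_width'],3))
if len(sys.argv)>1:
    a,b,z=map(float,sys.argv[1:]); t=np.array([*(O+ex*a/1000+ey*b/1000),z/1000]); print('tool shift mm',(1000*M.T@(t-e)).round(1),'spin',round(y-3.5,2))
E
python3 -m jog '0.002 -0.004 0.01 0.7;0.002 -0.008 0.02 0.7;0.003 -0.01 0.02 0.3;0.003 -0.008 0.02 0;0.003 -0.004 0.02 0;0.002 0 0.02 0;0.002 0 0.015 0;0 0 0.01 0;0 0 0 0;0 0 0 0'>/dev/null; python3 st2.py 5 63 78
```

```text
t 40.05 a 1.6 b 75.8 z 137.8 yaw 3.16 toolz a,b -0.0693 0.0154 F a,b,z [ 0.2 -0.6 -0.5] w 0.271
tool shift mm [  7.4 -13.7  59.2] spin -0.34
```

```bash
python3 -m jog '0.002 -0.003 0.008 -0.3;0.002 -0.004 0.015 0;0.002 -0.003 0.015 0;0 0 0.01 0;0 0 0.006 0;0 0 0 0;0 0 0 0'>/dev/null; python3 st2.py 5 63 75;python3 -m jog '0 0 0.003 0;0 0 0.003 0;0 0 0 0' >/dev/null; python3 st2.py 5 63 75
python3 - <<'E'
from h import *
import json
i=camera_info('wrist'); im=read_camera('wrist'); save(im,'w5.png')
json.dump({k:(np.array(v).tolist()) for k,v in i.items()},open('w5.json','w'))
E
```

```text
t 40.75 a 5.0 b 64.9 z 79.8 yaw 3.48 toolz a,b -0.0671 0.014 F a,b,z [ 1.3  0.1 -1. ] w 0.272
tool shift mm [ 0.3 -2.   4.7] spin -0.02
t 41.05 a 5.8 b 64.2 z 77.6 yaw 3.44 toolz a,b -0.0641 0.0132 F a,b,z [-0.1 -0.4 -1.3] w 0.271
tool shift mm [-0.7 -1.2  2.6] spin -0.06
```

View pics/w5.png

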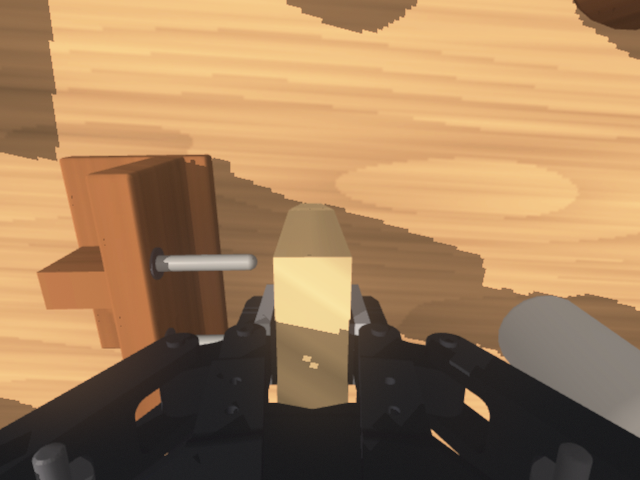

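```bash
python3 - <<'E'
from h import *
import json
i=json.load(open('w5.json'))
O=np.array([.4836,.3864]);th=np.radians(3.5);ex=np.array([np.cos(th),np.sin(th)]);ey=np.array([np.sin(th),-np.cos(th)])
for u in((165,263),(254,262),(205,340),(225,340)):
    p=at_z(i,u,.066)[:2]-O; print(u,(1000*p@ex).round(1),(1000*p@ey).round(1))
# spacer top far edge: compare predicted if spacer rigid in tool: edge at tool x=+32, z=-35 from TCP
s,e,M,y=tool()
for z in(-.035,.075): print('spacer pts',proj(i,[e+M@np.array([.032,q,z]) for q in(-.012,.012)]).round(1).tolist())
E
python3 -m jog '0 0 0.002 0;0 0 0 0;0 0 0 0;0 0 0 0;0 0 0 0;0 0 0 0' 0.05; python3 st2.py
```

```text
(165, 263) 20.3 2.3
(254, 262) 20.6 40.1
(205, 340) -17.7 15.8
(225, 340) -17.8 24.9
spacer pts [[269.5, 255.5], [350.5, 255.5]]
spacer pts [[290.1, 200.1], [331.3, 200.1]]
time: 41.7
eef_pos: [0.494, 0.3229, 0.0756]
ee_rot: [3.125, 0.094, -0.097]
wrist_force: [0.2, -0.1, 0.0]
gripper_width: 0.588
t 41.7 a 6.5 b 64.0 z 75.6 yaw 3.42 toolz a,b -0.0623 0.012 F a,b,z [0.2 0.1 0. ] w 0.588
```

```bash
cat > edge.py <<'E'
from h import *
i=camera_info('wrist'); im=read_camera('wrist').astype(float); save(im.astype(np.uint8),'e_last.png')
g=im.mean(2)
col=g[:,300:325].mean(1); d=np.diff(col); k=np.argsort(-abs(d[180:400]))[:6]+180; print('rows',[(int(r),round(d[r])) for r in sorted(k)])
O=np.array([.4836,.3864]);th=np.radians(3.5);ex=np.array([np.cos(th),np.sin(th)]);ey=np.array([np.sin(th),-np.cos(th)])
r0=int(max(range(235,285),key=lambda r:d[r])) ; out=[]
for r in (r0+8,r0+25,r0+45):
    row=g[r-2:r+3].mean(0); dd=np.diff(row); k=np.argsort(-abs(dd[240:390]))[:6]+240; print('row',r,[(int(c),round(dd[c])) for c in sorted(k)])
p=at_z(i,(312,r0+.5),.11)[:2]-O; print('far top edge row',r0,'a %.1f b %.1f'%(1000*p@ex,1000*p@ey),'-> centre a %.1f'%(1000*p@ex-32))
E
python3 edge.py; python3 st2.py
```

```text
rows [(203, -13), (281, 20), (282, 30), (332, -15), (333, -12), (335, -17)]
row 290 [(249, 38), (289, 33), (290, 47), (367, -32), (368, -39), (374, -34)]
row 307 [(250, 41), (290, 27), (291, 41), (367, -40), (368, -36), (373, -35)]
row 327 [(251, 35), (291, 22), (292, 45), (367, -30), (371, -36), (372, -29)]
far top edge row 282 a 32.7 b 64.0 -> centre a 0.7
t 41.75 a 6.5 b 64.0 z 75.6 yaw 3.42 toolz a,b -0.0624 0.0121 F a,b,z [ 0.3  0.7 -0.4] w 0.585
```

```bash
python3 -m jog '0 0 0 0;0 0 0 0;0 0 0 0;0 0 0 0;0 0 0 0;0 0 0 0' 0 >/dev/null; python3 st2.py; python3 edge.py;  python3 -m jog '0 0 -0.004 0;0 0 -0.005 0;0 0 -0.002 0;0 0 0 0;0 0 0 0;0 0 0 0' >/dev/null; python3 st2.py 6 64 86; python3 edge.py
```

```text
t 42.35 a 6.5 b 64.1 z 75.6 yaw 3.42 toolz a,b -0.0625 0.0122 F a,b,z [ 0.4  0.2 -0.1] w 0.277
rows [(280, 16), (281, 33), (282, 16), (331, -16), (362, -16), (363, -16)]
row 289 [(271, 12), (272, 58), (273, 21), (349, -13), (350, -45), (351, -34)]
row 306 [(258, 25), (259, 26), (273, 43), (349, -42), (350, -65), (379, 25)]
row 326 [(275, 35), (347, -32), (348, -72), (349, -31), (353, 47), (354, 55)]
far top edge row 281 a 33.1 b 64.1 -> centre a 1.1
t 43.0 a 7.0 b 64.1 z 87.3 yaw 3.42 toolz a,b -0.0627 0.0125 F a,b,z [-0.3 -0.6  0. ] w 0.272
tool shift mm [-0.9 -0.1  1.4] spin -0.08
rows [(280, 16), (281, 33), (282, 17), (331, -16), (332, -16), (363, -19)]
row 289 [(271, 12), (272, 57), (273, 22), (349, -14), (350, -45), (351, -34)]
row 306 [(258, 24), (259, 26), (273, 44), (349, -42), (350, -65), (379, 26)]
row 326 [(275, 35), (295, 52), (347, -31), (348, -69), (353, 46), (354, 55)]
far top edge row 281 a 28.2 b 64.3 -> centre a -3.8
```

```bash
cat > pin.py <<'E'
from h import *
i=camera_info('wrist'); im=read_camera('wrist').astype(float)
O=np.array([.4836,.3864]);th=np.radians(3.5);ex=np.array([np.cos(th),np.sin(th)]);ey=np.array([np.sin(th),-np.cos(th)])
sat=im.max(2)-im.min(2)
for b in(15,25,33,40):
  for a in(20,-20):
    u,v=proj(i,[[*(O+ex*a/1000+ey*b/1000),.066]])[0]; c=int(round(u)); v0=int(v)
    p=sat[max(v0-35,0):v0+35,c-1:c+2].mean(1); rows=np.arange(max(v0-35,0),v0+35)[:len(p)]
    m=p<45; w=rows[m]
    if len(w): q=at_z(i,(c,w.mean()),.066)[:2]-O; print('a',a,'b',b,'px',c,round(v),'rows',w.min(),w.max(),len(w),'-> a %.1f'%(1000*q@ex))
E
python3 pin.py; python3 st2.py
```

```text
a 20 b 15 px 202 258 rows 249 291 30 -> a 14.6
a -20 b 15 px 209 335 rows 325 368 41 -> a -26.8
a 20 b 25 px 224 258 rows 249 285 34 -> a 16.2
a -20 b 25 px 230 335 rows 324 368 45 -> a -26.4
a 20 b 33 px 242 258 rows 249 264 16 -> a 20.6
a -20 b 33 px 247 335 rows 300 368 69 -> a -19.7
a 20 b 40 px 257 258 rows 250 262 13 -> a 20.8
a -20 b 40 px 261 334 rows 299 368 70 -> a -19.5
t 43.1 a 7.0 b 64.1 z 87.2 yaw 3.42 toolz a,b -0.0629 0.0125 F a,b,z [-0.8 -0.1 -1.7] w 0.274
```

```bash
python3 -m jog '-0.0005 -0.002 0.0005 0;0 -0.003 0.0005 0;0 -0.003 0 0;0 -0.002 0 0;0 0 0 0;0 0 0 0' >/dev/null; python3 st2.py 6.5 28 86.6
```

```text
t 43.7 a 5.9 b 52.8 z 85.6 yaw 3.46 toolz a,b -0.0637 0.0125 F a,b,z [ 0.4 -0.4 -1.5] w 0.271
tool shift mm [  0.5 -24.8  -1.3] spin -0.04
```

```bash
python3 -m jog '0.0005 -0.003 -0.0005 0;0 -0.003 -0.0005 0;0 -0.003 0 0;0 0 0 0' >/dev/null; python3 st2.py 6.3 28 86.6; python3 -m jog '0 -0.003 -0.0005 0;0 -0.003 -0.0005 0;0 -0.003 0 0;0 0 0 0;0 0 0 0' >/dev/null; python3 st2.py 6.3 28 86.6
```

```text
t 44.1 a 6.7 b 43.1 z 86.7 yaw 3.45 toolz a,b -0.0635 0.0123 F a,b,z [-1.  -0.5 -0.7] w 0.276
tool shift mm [ -0.4 -15.1  -0.1] spin -0.05
t 44.6 a 6.7 b 33.1 z 87.6 yaw 3.46 toolz a,b -0.0635 0.0124 F a,b,z [ 0.9 -0.3 -0.4] w 0.276
tool shift mm [-0.3 -5.1  0.9] spin -0.04
```

```bash
python3 -m jog '0 -0.003 0.0007 0;0 -0.003 0.0007 0;0 -0.002 0 0;0 0 0 0;0 0 0 0' >/dev/null; python3 st2.py 6.3 24 84; python3 -m jog '0 0 0.0015 0;0 0 0.001 0;0 0 0.001 0;0 0 0 0' >/dev/null; python3 st2.py 6.3 24 84
```

```text
t 45.1 a 6.5 b 24.6 z 85.8 yaw 3.45 toolz a,b -0.0638 0.0127 F a,b,z [-0.6  0.2 -0.4] w 0.272
tool shift mm [-0.1 -0.6  1.8] spin -0.05
t 45.5 a 6.7 b 24.5 z 84.2 yaw 3.42 toolz a,b -0.063 0.0126 F a,b,z [-0.4 -0.2  0.4] w 0.273
tool shift mm [-0.4 -0.5  0.3] spin -0.08
```

```bash
python3 -m jog '0 0 0 0;0 0 0 0;0 0 0 0;0 0 0 0;0 0 0 0' 0.05; python3 -m jog '0 0 -0.01 0;0 0 -0.02 0;0 0 -0.02 0;0 0 -0.02 0;0 0 -0.02 0;0 0 -0.02 0;0 0 -0.02 0;0 0 0 0;0 0 0 0;0 0 0 0' >/dev/null; python3 st2.py
python3 - <<'E'
from h import *
w=read_camera('wrist'); s=read_camera('scene')
save(np.hstack([w[100:400,60:420],cv2.resize(s[280:430,380:560],(360,300),interpolation=2)]),'fin.png')
E
```

```text
time: 46.0
eef_pos: [0.4921, 0.3622, 0.084]
ee_rot: [3.124, 0.093, -0.097]
wrist_force: [-0.7, 0.4, -0.2]
gripper_width: 0.586
t 47.0 a 15.4 b 22.6 z 223.3 yaw 3.46 toolz a,b -0.0606 0.0109 F a,b,z [ 0.7 -0.  -1. ] w 0.586
```

View pics/fin.png

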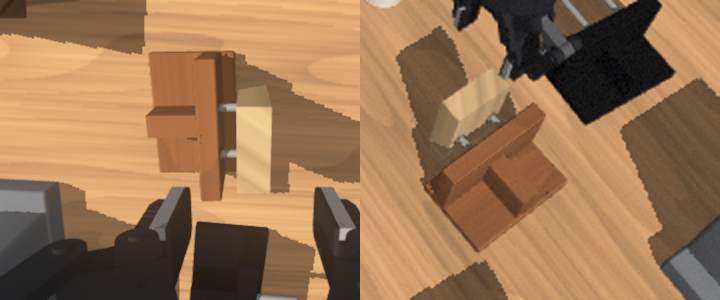

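The spacer hangs level on both pins. I'll check the numbers once more before handing in.

Run:
```python
from h import *
i=camera_info('wrist')
O=np.array([.4836,.3864]);th=np.radians(3.5);ex=np.array([np.cos(th),np.sin(th)]);ey=np.array([np.sin(th),-np.cos(th)])
for u,z in(((297,208),.1185),((331,208),.1185),((297,292),.1185),((329,292),.1185),((280,200),.076),((276,299),.076)):
    p=at_z(i,u,z)[:2]-O;print(u,'a %.1f b %.1f'%(1000*p@ex,1000*p@ey))
T=camera_info('top');read_camera('top');D=np.array([.5813,-.192]);a=np.radians(5.41)
for k in('divider1','rack_datum'):
    print(k,sorted(round(1000*(at_z(T,r['uv'],.015)[:2]-D)@[-np.sin(a),np.cos(a)],1) for r in spot_point('top',k)[:3]))
print([sorted(round(1000*(at_z(T,r['uv'],.065)[:2]-D)@[-np.sin(a),np.cos(a)],1) for r in masks_of('top','divider1')[:4])])
```

```text
(297, 208) a 31.5 b 14.7
(331, 208) a 31.5 b 37.3
(297, 292) a -29.9 b 13.9
(329, 292) a -30.0 b 36.8
(280, 200) a 27.9 b 0.5
(276, 299) a -57.2 b -5.2
divider1 [np.float64(34.5), np.float64(71.6), np.float64(114.2)]
rack_datum [np.float64(1.5)]
[[np.float64(35.9), np.float64(69.4), np.float64(112.6)]]
```

Run:
```python
from h import *
print(hand_in()); print(sense()['time'])
```

```text
the job is handed in; nothing more can be done
None
the job is handed in; nothing more can be done
```

I set the three gaps in order with the spacer, hung it on both pins of the wooden stand and let go. I handed the job in at about 47 s; `hand_in` gives no verdict.

**Gaps:** I found the cheek by touching it with the spacer, then pushed each divider to roughly 22 mm. I wedged the spacer down to the floor in each gap, and the wrist force showed it touching bottom every time. The spacer's position in the hand stepped 12.6, 52.0 and 91.4 mm along the row, about 39.4 mm each time against a nominal 40. That suggests gaps 1 and 2 may be about half a millimetre under 24 mm, well inside the 2 mm allowed.

**Divider check that disagreed:** the networks on the top camera put the dividers at about 35, 72 and 114 mm from the cheek (masks: 36, 69 and 113). The targets are 32, 72 and 112. The networks are only good to a few millimetres, so I trusted the contact positions, and the pictures taken while I set gaps 1 and 3 looked right.

**Hanging:** the last picture shows the spacer on both pins. It is about 25 mm out from the board, within about 1 mm sideways, and level. The gripper was open and about 14 cm clear above it.

**Other points:**
- The tool drifted to nearly 4° of tilt over the run, so I set the spacer down and gripped it again in front of the stand before hanging it.
- I saw no bystander moved in the pictures I looked at, but I did not measure this.

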